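# Spin check and park of an autosampler's vial carousel

## Robot

A 6-joint arm with a two-finger parallel gripper is mounted at the origin on the work surface. World frame = base frame: x ahead of the robot, y to its left, z up, the work surface at z = 0. Lengths are in m, angles in degrees, forces in N, time in s.
With the tool pointing down it reaches from about 0.3 to 0.75 m from the base axis. Payload 8.5 kg.
Tool frame: the origin (TCP) lies at the very end of the fingers, on their centre line; the grasp point (between the pads) lies 19 mm behind it (grip_depth is the distance from the TCP to the grasp point, in m); z points along the fingers, y is the direction in which the jaws open and shut (so a half turn about z gives the same grasp; the last joint's range is limited). The gripper opens to 85 mm and grips with 20 to 120 N. Pads are 22 mm wide; open, the fingers measure 114 mm over their backs; the gripper's body (76 mm by 85 mm) begins 54 mm behind the grasp point. The pads swing forward as they close: fully open they stand 13 mm farther back than shut.
Start: joints at [-83.44, 21.807, 74.336, -0, 83.858, -12.336], TCP at [0.178, -0.52, 0.231] pointing down, gripper open.
Joint ranges: [-178.18, 178.18], [-50.72, 133.34], [12.68, 142.11], [-81.47, 261.47], [9.98, 163.14], [-165.26, 165.26]. Speed limits (degrees/s): [136.94, 136.94, 180, 180, 180, 180].

## Interface

Orientations are given as a 3x3 rotation matrix whose columns are the frame's x, y, z axes.
In Python, from rig import observe, get_image, close_job, silhouettes, grip_depth gives the robot as it stands. The module is installed in compiled form; this text tells all that it offers.
- The arm moves only by the shell command python3 -m crank 'ROWS' [FORCE]. ROWS is a JSON object of lists of equal length, an entry for each row: "slide": the shift along the tool's x, y, z in m, a list of three; "roll": the turn about the tool's z in rad; "grip": the finger opening in m, from 0 to 0.0854. A call has exactly 8 rows; each row is the pose to reach, as a shift and turn from the pose commanded when the call began, along the tool's axes at that moment; what a row does not reach only later rows make up. A row lasts 1/10 s, in which the tool goes at most 50 mm and 8.59 degrees, less where a joint would pass 70% of its speed; a pose out of reach is approached as far as the arm can. A call with a gripper value outside its range is refused whole. The fingers move at their own pace and stop on an object; FORCE is the grip in N (left out, the last holds). Time passes only in rows, so rows that repeat a pose let the fingers close, or fill a call up. It gives the time, the measured TCP pose, the force and the opening at its end, in the units of the state.
- observe(): the state, without advancing time (a new reading comes with each control period).
- get_image(name): name is "scene" or "side" or "wrist"; returns a dict with "frame" (420x560x3 uint8, red, green, blue), "fx", "fy", "cx", "cy" (pixels), "xyz" and "rotation" of the camera in the world. Camera axes: x right, y down, z forward; pixel columns grow to the right and rows downward; lengths in m; the calibration is good to about 2 mm. A picture is of the moment at which its call begins. There is no depth.
- close_job(): hands the job in, once; it reports no verdict.
Trained networks look in a picture, given as the dict that the camera call returned (one of the last four; its "shot" number tells which), for a name from the list of things; names that differ only in an ending like _2 or _b are one class to them, and where a whole thing is asked for, a point or a joint stands for the part that bears it (a point fixed in the world has none). Each returns a list of dicts, best first, with "confidence" (0 to 1); they miss things now and then, are a little off and sometimes report something else, mostly with a low value. They report only what shows in the picture. A call takes as long as a camera call.
- silhouettes(target, picture): "pixels" (420x560 bool, what is visible of it) and "box" ([centre column, centre row, width, height] in pixels, round what is visible of it).
The state is a dict: "time_s": time; "q": joint angles; "qvel": joint speeds; "joint_efforts": joint torques, N m; "position": TCP position; "tool_rot": TCP orientation; "ft_force": force on the tool from outside, world axes, zero at the start; "wrist_torque": the same for the moment, N m; "grip_width": finger opening in m.
Only numpy, scipy, OpenCV 4.12 (cv2) and the standard library are available. Lean on these libraries where they do the work, as an engineer would, in place of code of your own. Each camera call takes 0.05 s, during which the arm holds its last target.

## Task

The vial carousel of the new autosampler must be shown to run freely, then be held at its park position while a colleague fits the sampling arm. With a fingertip, flick the upright lug on the carousel's edge so that the carousel spins, let it coast untouched for at least 3 seconds, then brake it in one go by pressing a fingertip down on the flat rim so that it stops with the lug at the arrow on the housing, and finish while still holding it there with the fingertip. Only the lug may be flicked, well away from the arrow (never pushed or blocked there), and only the rim pressed (never while it stands still elsewhere); keep off the centre knob, do not lift the carousel and leave the other things on the bench alone.

Things in the scene. Friction and masses are not known exactly. Their poses are not given: they have to be found in the camera images.
- sampler: off-white round autosampler housing, fixed to the bench, 312 mm across, its deck 118 mm above the bench, with a low control front (toward its own -x, 75 mm tall, reaching 175 mm from the centre) and a rear dock (toward +x, 100 mm tall with two 18 mm dowels on top, reaching 190 mm). Origin on the bench under the carousel's axle; z up; the arrow lies toward its -x. Its place and yaw vary
- axle (a point): point on the carousel's vertical axis, at the height of the rim's flat top (138 mm above the bench). Fixed
- index (a point): the parking point at the arrow: 130 mm from the axle toward the housing's -x, 144 mm above the bench; lug_tip stands here when the lug is exactly at the arrow. The arrow head (its point toward the axle) is on a 36 mm wide, 16 mm deep raised block just outside this point, 138 to 154 mm from the axle and 131 mm high. Fixed
- carousel (a joint): angle of the carousel about its vertical axis in rad, counter-clockwise from above, unlimited in both directions and counting whole turns; 0 (and each full turn) is the lug exactly at the arrow. Runs on a good bearing: left alone it slows by only about 0.07 to 0.17 rad/s each second and stays where it stops
- carousel_lift (a joint): how far the carousel has been lifted straight up off its spindle, m; 0 is seated (only its weight keeps it there)
- rim: the carousel's flat aluminium rim, a plain ring from 68 to 110 mm from the axle, 12 mm thick, flat top 138 mm above the bench. Turns with the carousel. Origin on the axle, 10 mm below the rim's top. The braking surface. Inside it are 12 empty vial places with 22 mm dark seats, 8 mm below the rim's top. A few newtons of fingertip stop the carousel at once
- lug: the only lug on the carousel: an upright aluminium fin on the rim's outer edge, 8 mm thick (its own y, along the edge), 26 mm long (its own x, radial: from 104 to 130 mm from the axle), 32 mm tall, its top 160 mm above the bench (22 mm above the rim). Origin at its centre, 117 mm from the axle and 144 mm above the bench; its own -x points outward. Turns with the carousel
- lug_tip (a point): middle of the lug's outer end face, 130 mm from the axle, 144 mm above the bench
- knob: black knob at the carousel's centre for lifting it out, 34 mm across, 31 mm tall, its top 170 mm above the bench; origin at its foot on the axle. Not to be touched
- bottle: closed amber glass bottle, 64 mm across, 125 mm tall, loose, origin under its centre. Leave it alone
- tape: roll of packing tape lying flat, 100 mm across, 48 mm tall, loose, origin under its centre. Leave it alone
- vial: closed sample vial, 23 mm across, 75 mm tall, standing loose, origin under its centre. Leave it alone
- driver: screwdriver lying on the bench, about 200 mm long, along its own x, loose. Leave it alone

How it is judged:
By the outcome, as a careful person would: the job done as asked, in the order asked, and still so for the second after the job is handed in, while the arm keeps its last pose, push and grip.
It also fails if it takes over 54 s, if anything falls off the work surface, if the arm or the gripper's body presses on something with over 40 N, if the wrist force passes 120 N, or if a joint passes its speed limit or range.

## Working session

There is one attempt and no reset: what is moved stays moved. The work goes in short steps, Python scripts to look and compute and a shell command to move; the robot and the scene stay as the last step left them, time stands still between calls to the robot, and variables do not carry over. Pictures are saved under pics/ and viewed, and the job is handed in when it is done.

```bash
mkdir -p pics; ls; cat > h.py <<'E'
import numpy as np, cv2
from rig import *
def save(p,n): cv2.imwrite('pics/'+n+'.png',cv2.cvtColor(p['frame'],cv2.COLOR_RGB2BGR))
def ray(p,u,v):
    d=np.array([(u-p['cx'])/p['fx'],(v-p['cy'])/p['fy'],1.]); R=np.array(p['rotation']); return np.array(p['xyz']),R@d
def onz(p,u,v,z):
    o,d=ray(p,u,v); return o+d*(z-o[2])/d[2]
def proj(p,X):
    c=np.array(p['rotation']).T@(np.array(X)-np.array(p['xyz'])); return p['fx']*c[0]/c[2]+p['cx'],p['fy']*c[1]/c[2]+p['cy']
E
python3 - <<'E'
from h import *
s=observe(); print(s)
print(grip_depth)
P={n:get_image(n) for n in ('scene','side','wrist')}
for n,p in P.items():
    save(p,n+'0'); print(n,p['xyz'],np.round(p['rotation'],3).tolist(),p['fx'],p['cx'],p['cy'])
    for t in ['sampler','lug','knob','rim','bottle','tape','vial','driver']:
        r=silhouettes(t,p)
        print(t,[(round(x['confidence'],2),np.round(x['box'],1).tolist()) for x in r[:2]])
E
```

```text
pics
{'time_s': 0.0, 'q': array([-8.34391092e+01,  2.18413645e+01,  7.43862776e+01, -3.44833652e-04,
        8.38570564e+01, -1.23354442e+01]), 'qvel': array([-0.02905037,  0.09082503, -0.0642115 ,  0.05914919,  0.09072262,
       -0.00346711]), 'joint_efforts': array([-9.07908652e-04, -4.48461556e+01, -2.31287241e+01, -2.34106637e-04,
        4.70869476e-03,  5.02844102e-06]), 'position': array([ 0.17808579, -0.52005543,  0.2306993 ]), 'tool_rot': array([[ 9.46105893e-01,  3.23857388e-01, -1.74850159e-04],
       [ 3.23857287e-01, -9.46104805e-01,  1.46790227e-03],
       [ 3.09964419e-04, -1.44541749e-03, -9.99998907e-01]]), 'ft_force': array([-0.13418512,  0.19170262,  0.28873802]), 'wrist_torque': array([-0.00177418,  0.03873491, -0.05195618]), 'grip_width': 0.08540492934073392}
0.0187
scene [1.11632992 0.18842659 0.9346696 ] [[-0.308, 0.753, -0.581], [0.951, 0.234, -0.2], [-0.014, -0.614, -0.789]] 403.7377815526212 283.8862356398062 209.54081216598684
sampler [(0.8, [288.6, 241.4, 124.5, 135.7]), (0.66, [286.4, 217.4, 89.3, 72.1])]
lug []
knob []
rim [(0.71, [287.8, 215.8, 89.3,
[... 282 characters left out ...]
68], [-0.101, -0.756, 0.646], [0.004, -0.65, -0.76]] 439.11403876720266 281.30276241554327 206.94835773648495
sampler [(0.84, [289.6, 221.5, 153.9, 120.4])]
lug []
knob [(0.62, [285.4, 193.8, 18.3, 15.5])]
rim [(0.56, [287.1, 200.9, 94.5, 74.2])]
bottle [(0.86, [300.9, 125.2, 20.7, 44.2]), (0.49, [289.1, 223.1, 154.0, 126.9])]
tape [(0.68, [235.7, 132.9, 32.3, 31.9])]
vial [(0.71, [229.1, 379.8, 16.2, 24.0])]
driver [(0.91, [350.5, 382.5, 68.7, 70.8])]
wrist [ 0.24327415 -0.49833397  0.37247329] [[0.323, -0.911, -0.257], [-0.946, -0.311, -0.087], [-0.001, 0.272, -0.962]] 302.3167191014409 280.943191437213 206.19792779902323
sampler []
lug []
knob []
rim []
bottle []
tape []
vial []
driver []
```

```bash
python3 - <<'E'
import cv2
for n in('scene0','side0'):
    i=cv2.imread(f'pics/{n}.png'); c=i[130:310,190:390]; cv2.imwrite(f'pics/{n}z.png',cv2.resize(c,(660,594),interpolation=cv2.INTER_CUBIC))
E
```

```text
(no output)
```

View pics/scene0.png

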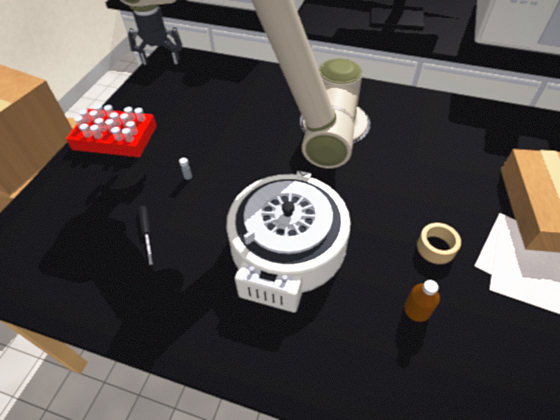

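View pics/side0.png

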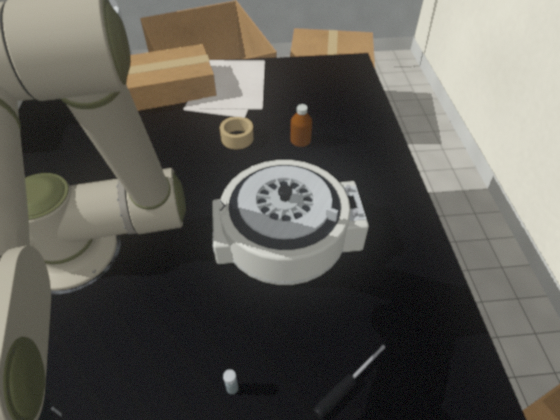

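```bash
sleep 1
```

```text
(no output)
```

View pics/scene0z.png

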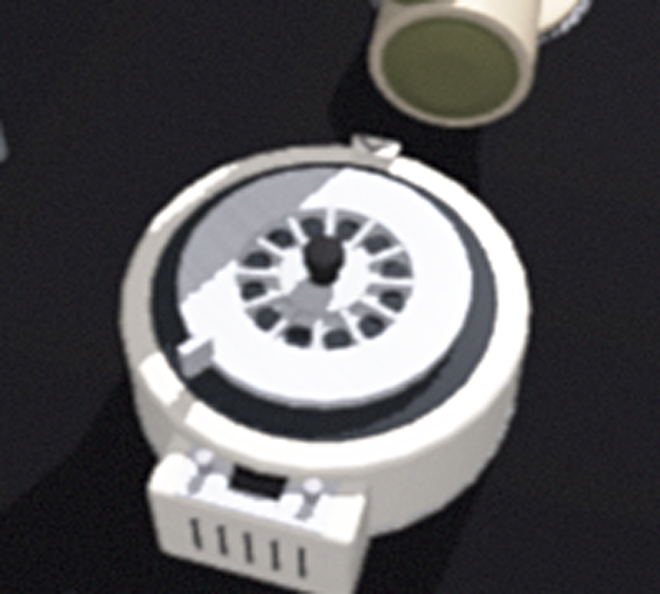

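View pics/side0z.png

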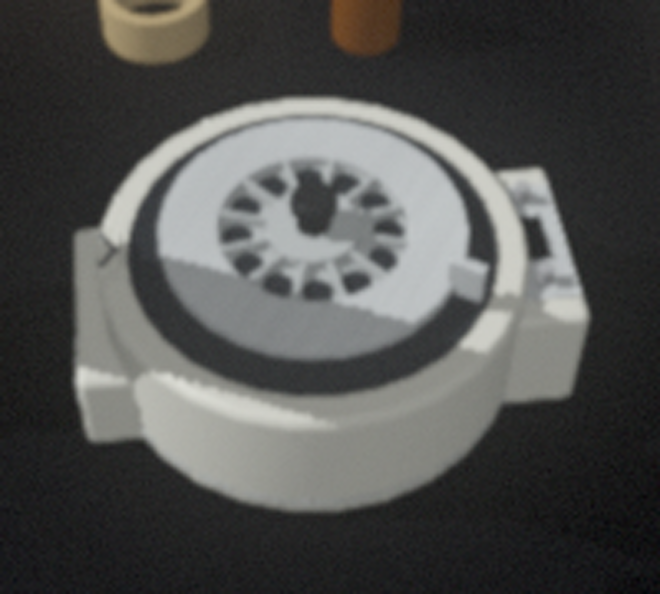

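```bash
cat >> h.py <<'E'
def tri(a,b):
    (o1,d1),(o2,d2)=a,b
    A=np.stack([d1,-d2],1); t=np.linalg.lstsq(A,o2-o1,rcond=None)[0]
    p,q=o1+t[0]*d1,o2+t[1]*d2; return (p+q)/2,np.linalg.norm(p-q)
E
python3 - <<'E'
from h import *
S=get_image('scene');D=get_image('side')
f=lambda u,v:(190+u/3.3,130+v/3.3)
for n,a,b in [('lugtopcentre',(197,348),(470,268)),('knobtop',(325,243),(315,180)),('arrowcentre',(376,146),(108,250))]:
    print(n,tri(ray(S,*f(*a)),ray(D,*f(*b))))
# rim silhouettes -> fit of plane z=.138 hull
from scipy.optimize import least_squares
for p in (S,D):
    r=silhouettes('rim',p)[0]; c,_=cv2.findContours(r['pixels'].astype(np.uint8),0,1); c=max(c,key=cv2.contourArea); h=cv2.convexHull(c)[:,0]
    X=np.array([onz(p,u,v,.138)[:2] for u,v in h])
    g=least_squares(lambda a:np.hypot(*(X-a[:2]).T)-a[2],[.55,0,.11],loss='soft_l1',f_scale=.003).x; print('rim',g)
    for z in(.118,):
        pass
E
```

```text
lugtopcentre (array([ 0.63885334, -0.063957  ,  0.1516534 ]), np.float64(0.00479757336924424))
knobtop (array([0.54080743, 0.00140676, 0.17902312]), np.float64(0.0028546737749500623))
arrowcentre (array([ 0.3930403 , -0.00239551,  0.12765123]), np.float64(0.005265042567948014))
rim [ 0.54079666 -0.00142509  0.11080567]
rim [ 0.53979811 -0.00717963  0.1108094 ]
```

```bash
python3 -m crank '{"slide":[[0.02,-0.009,0],[0.058,-0.026,0],[0.1,-0.044,0],[0.142,-0.063,0],[0.184,-0.082,0],[0.226,-0.1,0],[0.268,-0.119,0],[0.31,-0.138,0]],"roll":[-0.05,-0.15,-0.27,-0.39,-0.51,-0.63,-0.75,-0.87],"grip":[0,0,0,0,0,0,0,0]}' 20
```

```text
time_s: 2.35
position: [0.4279, -0.2879, 0.2315]
tool_rot: [[0.358, 0.934, 0.0], [0.934, -0.358, -0.0], [-0.0, 0.0, -1.0]]
ft_force: [0.9, -0.1, -0.7]
grip_width: 0.0001
```

```bash
python3 -m crank '{"slide":[[0.036,0.018,0],[0.076,0.037,0],[0.118,0.057,0],[0.16,0.077,0],[0.2,0.097,0],[0.23,0.112,0],[0.25,0.121,0],[0.258,0.125,0]],"roll":[0,0,0,0,0,0,0,0],"grip":[0,0,0,0,0,0,0,0]}'
python3 - <<'E'
from h import *
print(observe()['position'])
for n in('wrist','side','scene'):
    p=get_image(n);save(p,n+'1'); print(p['xyz'])
    for t in ('rim','lug','knob'):
        r=silhouettes(t,p); print(n,t,[(round(x['confidence'],2),np.round(x['box'],1).tolist()) for x in r[:2]])
        if t=='rim' and r:
            c,_=cv2.findContours(r[0]['pixels'].astype(np.uint8),0,1); c=max(c,key=cv2.contourArea); print([onz(p,u,v,.138)[:2].round(3).tolist() for u,v in cv2.convexHull(c)[::4,0]])
E
```

```text
time_s: 3.15
position: [0.6377, -0.0926, 0.2308]
tool_rot: [[0.361, 0.933, -0.0], [0.933, -0.361, 0.0], [0.0, -0.0, -1.0]]
ft_force: [-0.3, -0.4, -0.5]
grip_width: 0.0002
[ 0.6377465  -0.09259382  0.23081264]
[ 0.66277632 -0.02892575  0.37251365]
wrist rim [(0.88, [130.4, 138.0, 260.8, 274.8])]
[[0.618, 0.073], [0.648, 0.008], [0.644, -0.026], [0.634, -0.054], [0.612, -0.082], [0.571, -0.105], [0.548, -0.109], [0.511, -0.107], [0.477, -0.092], [0.453, -0.071], [0.434, -0.035], [0.506, 0.103]]
wrist lug [(0.75, [264.2, 179.8, 37.2, 22.3])]
wrist knob [(0.84, [100.8, 150.9, 60.6, 48.5])]
[ 0.46046456 -0.6813647   0.90292944]
side rim [(0.59, [284.6, 201.8, 93.3, 71.4])]
[[0.586, 0.095], [0.622, 0.067], [0.642, -0.036], [0.594, -0.104], [0.505, -0.112], [0.463, -0.085], [0.441, -0.055], [0.434, 0.016], [0.466, 0.075], [0.517, 0.102]]
side lug []
side knob [(0.67, [287.8, 194.0, 19.4, 17.4])]
[1.11632992 0.18842659 0.9346696 ]
scene rim [(0.78, [286.8, 215.1, 90.1, 71.1])]
[[0.428, -0.021], [0.439, 0.048], [0.476, 0.089], [0.566, 0.107], [0.621, 0.075], [0.654, 0.013], [0.637, -0.053], [0.564, -0.11], [0.524, -0.112], [0.461, -0.08]]
scene lug [(0.67, [249.6, 238.7, 11.1, 10.0])]
scene knob [(0.66, [290.4, 209.8, 12.0, 13.1])]
```

View pics/wrist1.png

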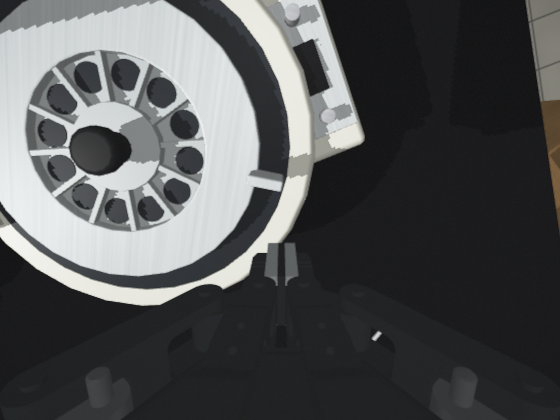

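View pics/side1.png

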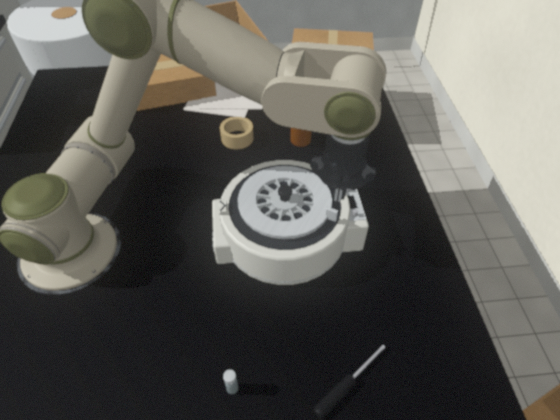

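```bash
python3 - <<'E'
from h import *
from scipy.optimize import least_squares
p=get_image('wrist')
r=silhouettes('rim',p)[0]; c,_=cv2.findContours(r['pixels'].astype(np.uint8),0,1); c=max(c,key=cv2.contourArea)[:,0]
c=np.array([q for q in c if q[0]>3 and q[1]>3])
X=np.array([onz(p,u,v,.138)[:2] for u,v in c]); a=np.array([.54,-.003])
X=X[np.hypot(*(X-a).T)>.1]
g=least_squares(lambda a:np.hypot(*(X-a[:2]).T)-.110,[.55,0],loss='soft_l1',f_scale=.001); print(g.x,np.abs(g.fun).mean())
a=g.x
for r in silhouettes('knob',p)[:1]:
    pass
L=silhouettes('lug',p)[0]['pixels']; v,u=np.nonzero(L)
Y=np.array([onz(p,x,y,.160)[:2] for x,y in zip(u,v)])-a
m=np.hypot(*Y.T); print('lug r',np.percentile(m,[1,50,99]),'ang',np.degrees(np.percentile(np.arctan2(Y[:,1],Y[:,0]),[2,50,98])))
d1=onz(p,292,12,.118)[:2];d2=onz(p,327,116,.118)[:2]; mid=(d1+d2)/2-a
print(d1,d2,'mid ang',np.degrees(np.arctan2(mid[1],mid[0])),'perp ang',np.degrees(np.arctan2(*(d1-d2)[::-1]))-90)
E
python3 - <<'E'
import cv2
i=cv2.imread('pics/scene0.png'); c=i[160:200,270:340]; cv2.imwrite('pics/arr.png',cv2.resize(c,(700,400),interpolation=cv2.INTER_CUBIC))
E
```

```text
[5.37252969e-01 2.00371019e-04] 0.0009510382860704348
lug r [0.10576279 0.11854799 0.12991124] ang [-34.7983865  -32.21479401 -29.49692589]
[0.69749635 0.03866396] [ 0.69765232 -0.04081817] mid ang -0.45653531450590823 perp ang 0.11243172621311714
```

View pics/arr.png

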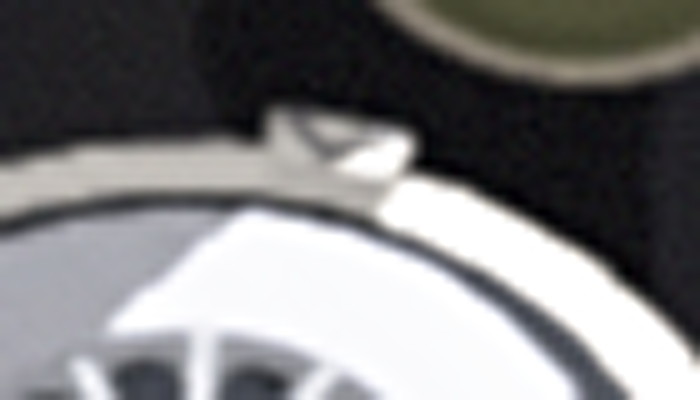

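```bash
python3 -m crank '{"slide":[[-0.001,-0.002,0.008],[-0.002,-0.004,0.022],[-0.002,-0.004,0.038],[-0.002,-0.004,0.054],[-0.002,-0.004,0.068],[-0.002,-0.004,0.078],[-0.002,-0.004,0.083],[-0.002,-0.004,0.084]],"roll":[0,0,0,0,0,0,0,0],"grip":[0,0,0,0,0,0,0,0]}'
python3 - <<'E'
from h import *
print(observe()['position'],observe()['ft_force'])
p=get_image('wrist');save(p,'wrist2')
p=get_image('side');save(p,'side2')
cv2.imwrite('pics/side2z.png',cv2.resize(cv2.imread('pics/side2.png')[130:310,230:430],(660,594),interpolation=cv2.INTER_CUBIC))
E
```

```text
time_s: 4.75
position: [0.6322, -0.0946, 0.1468]
tool_rot: [[0.363, 0.932, -0.001], [0.932, -0.363, 0.0], [-0.0, -0.001, -1.0]]
ft_force: [-0.2, -0.8, 0.8]
grip_width: -0.0
[ 0.63215304 -0.09464157  0.1468246 ] [-0.24424989 -0.76772437  0.76904463]
```

View pics/wrist2.png

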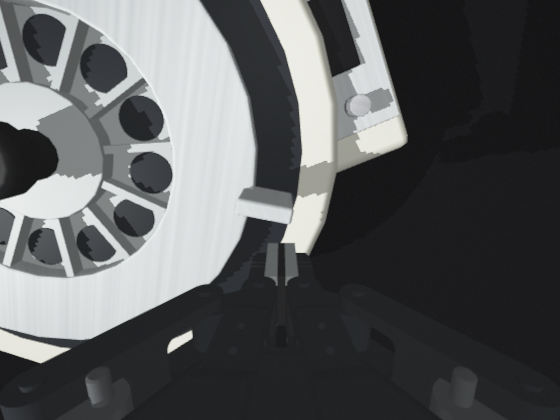

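View pics/side2z.png

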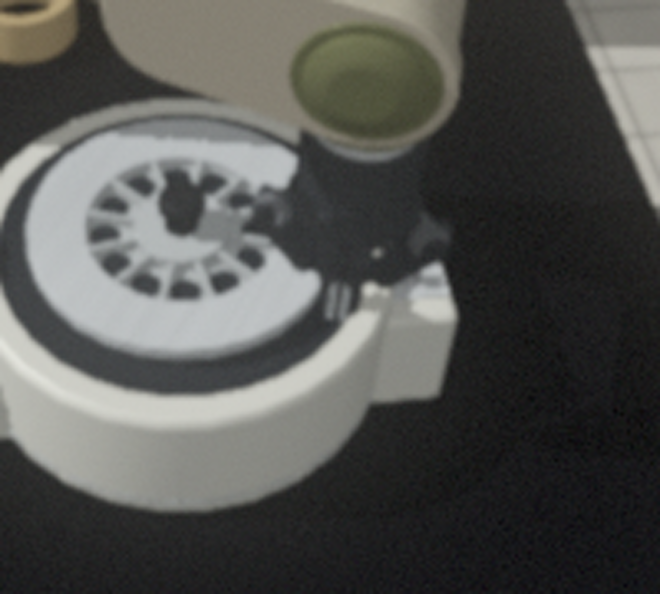

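```bash
python3 -m crank '{"slide":[[0.004,-0.003,0],[0.012,-0.003,0],[0.024,-0.003,0],[0.04,-0.003,0],[0.06,-0.003,0],[0.082,-0.003,0],[0.09,-0.003,-0.012],[0.09,-0.003,-0.05]],"roll":[0,0,0,0,0,0,0,0],"grip":[0,0,0,0,0,0,0,0]}'
python3 - <<'E'
from h import *
a=np.array([.538,-.0005])
s=observe();print(s['time_s'],s['position'],s['ft_force'])
for k in range(3):
  for n in('side','scene'):
    t=observe()['time_s'];p=get_image(n);save(p,f'{n}3_{k}')
    for r in silhouettes('lug',p)[:2]:
        u,v=r['box'][:2]; X=onz(p,u,v,.148)[:2]-a; print(n,t,round(r['confidence'],2),np.round(r['box'][:2]),np.hypot(*X).round(3),np.degrees(np.arctan2(X[1],X[0])).round(1))
E
```

```text
time_s: 5.65
position: [0.6613, -0.0067, 0.1941]
tool_rot: [[0.36, 0.933, -0.008], [0.933, -0.36, 0.002], [-0.001, -0.008, -1.0]]
ft_force: [0.2, -0.4, 0.3]
grip_width: 0.0002
5.65 [ 0.66130022 -0.00668695  0.1941191 ] [ 0.23199287 -0.37597718  0.28789463]
side 5.65 0.42 [291. 222.] 0.084 -84.7
scene 5.75 0.57 [304. 251.] 0.122 34.8
scene 5.95 0.65 [319. 243.] 0.12 55.2
side 6.05 0.69 [289. 219.] 0.074 -86.9
side 6.05 0.26 [302. 130.] 0.235 71.9
scene 6.15 0.48 [331. 233.] 0.122 74.8
```

```bash
python3 -m crank '{"slide":[[-0.01,-0.009,0],[-0.03,-0.026,0],[-0.054,-0.047,0],[-0.078,-0.067,0],[-0.1,-0.086,0],[-0.115,-0.099,0],[-0.123,-0.106,0],[-0.125,-0.108,0]],"roll":[-0.04,-0.12,-0.2,-0.26,-0.31,-0.35,-0.37,-0.37],"grip":[0,0,0,0,0,0,0,0]}'
cat >> h.py <<'E'
A0=np.array([.538,-.0005])
def look(n,name=None):
    t=observe()['time_s'];p=get_image(n)
    if name: save(p,name)
    out=[]
    for r in silhouettes('lug',p)[:2]:
        v,u=np.nonzero(r['pixels']); z=.154 if n!='wrist' else .158
        Y=np.array([onz(p,x,y,z)[:2] for x,y in zip(u,v)]).mean(0)-A0
        out.append((n,round(t,2),round(r['confidence'],2),np.round(r['box'][:2]).tolist(),np.hypot(*Y).round(3),np.degrees(np.arctan2(Y[1],Y[0])).round(1)))
    return out,p
E
python3 - <<'E'
from h import *
s=observe();print(s['time_s'],s['position'],s['ft_force'])
for k,n in enumerate(['wrist','scene','side','wrist','scene','side','wrist']):
    o,p=look(n,f'l4_{k}'); print(o)
print(p['xyz'])
E
```

```text
time_s: 7.05
position: [0.5154, -0.0875, 0.1976]
tool_rot: [[0.002, 1.0, 0.0], [1.0, -0.002, -0.0], [-0.0, 0.0, -1.0]]
ft_force: [0.0, 0.3, 0.1]
grip_width: -0.0001
7.05 [ 0.51542535 -0.08753875  0.1975518 ] [0.04463151 0.28828604 0.10577167]
[('wrist', 7.05, 0.57, [115.0, 54.0], np.float64(0.113), np.float64(171.9))]
[('scene', 7.15, 0.45, [302.0, 179.0], np.float64(0.112), np.float64(-179.4))]
[('side', 7.25, 0.47, [237.0, 207.0], np.float64(0.118), np.float64(-164.2))]
[('wrist', 7.35, 0.59, [138.0, 159.0], np.float64(0.114), np.float64(-159.4))]
[('scene', 7.45, 0.66, [287.0, 217.0], np.float64(0.023), np.float64(15.6))]
[]
[('wrist', 7.65, 0.9, [198.0, 230.0], np.float64(0.114), np.float64(-131.4))]
[ 0.51657145 -0.0186167   0.33893987]
```

```bash
cd pics; python3 -c "
import cv2,numpy as np
r=lambda k:cv2.resize(cv2.imread(f'l4_{k}.png'),(400,300))
cv2.imwrite('m4.png',np.vstack([np.hstack([r(0),r(1)]),np.hstack([r(2),r(6)])]))"
```

```text
(no output)
```

View pics/m4.png

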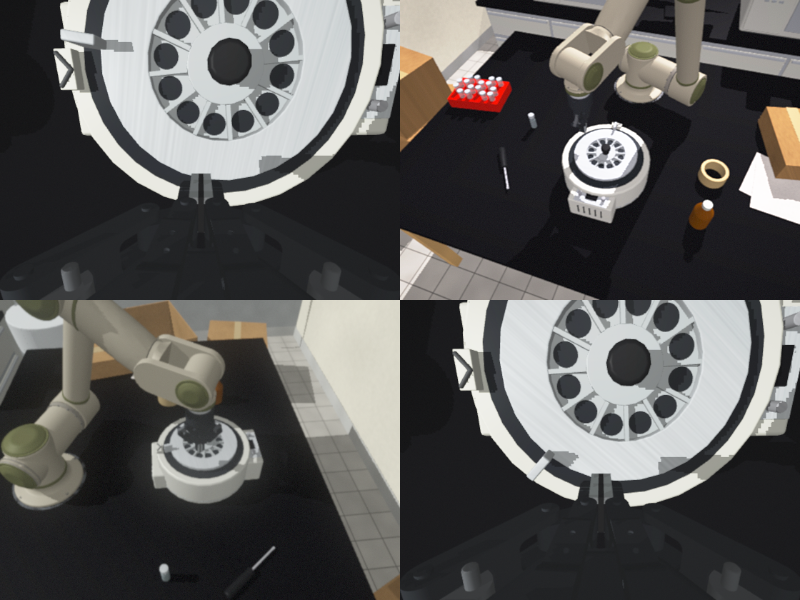

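```bash
python3 - <<'E'
from h import *
from scipy.optimize import least_squares
s=observe();print(s['time_s'],s['position'])
p=get_image('wrist');save(p,'w5')
import pickle;pickle.dump(p,open('p5.pkl','wb'))
for t,z,R in(('rim',.138,.110),):
    r=silhouettes(t,p)[0]; c,_=cv2.findContours(r['pixels'].astype(np.uint8),0,1); c=max(c,key=cv2.contourArea)[:,0]
    c=np.array([q for q in c if 3<q[0]<556 and q[1]>3])
    X=np.array([onz(p,u,v,z)[:2] for u,v in c]); X=X[np.abs(np.hypot(*(X-A0).T)-R)<.008]
    g=least_squares(lambda a:np.hypot(*(X-a[:2]).T)-R,A0,loss='soft_l1',f_scale=.001); print(t,g.x,len(X),np.abs(g.fun).mean())
i=cv2.imread('pics/w5.png')
cv2.imwrite('pics/w5a.png',cv2.resize(i[60:150,50:170],(800,600),interpolation=cv2.INTER_CUBIC))
for k in range(4):
    print(look('wrist')[0])
E
```

```text
7.75 [ 0.5162025  -0.08703054  0.19729858]
rim [0.53705807 0.00126311] 650 0.0015757947118497026
[('wrist', 7.85, 0.87, [246.0, 256.0], np.float64(0.114), np.float64(-113.3))]
[]
[('wrist', 8.05, 0.4, [299.0, 248.0], np.float64(0.099), np.float64(-95.8))]
[('wrist', 8.15, 0.91, [326.0, 268.0], np.float64(0.112), np.float64(-86.6))]
```

View pics/w5a.png

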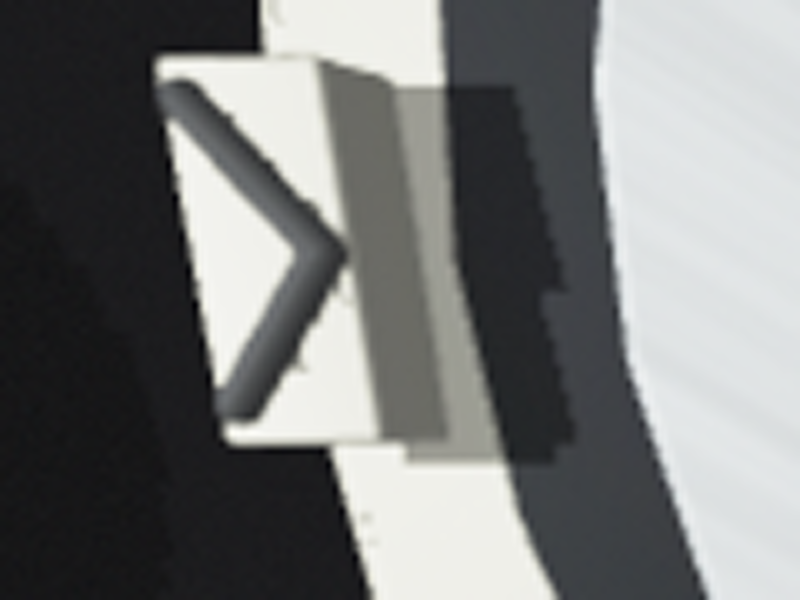

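View pics/w5.png

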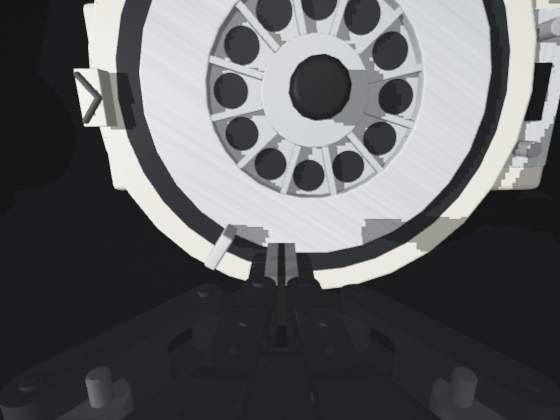

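```bash
python3 - <<'E'
from h import *
import pickle
p=pickle.load(open('p5.pkl','rb'))
f=lambda u,v:onz(p,50+u*.15,60+v*.15,.131)[:2]
e1,e2,tip=f(318,58),f(382,440),f(348,255)
o1,o2=f(157,58),f(230,443)
print(e1,e2,tip,np.linalg.norm(e1-e2),np.linalg.norm(e1-o1))
d=e1-e2; print('block edge angle',np.degrees(np.arctan2(d[1],d[0]))-90)
for A in(A0,np.array([.5371,.0013])):
    w=(e1+e2)/2-A; print(np.hypot(*w),np.degrees(np.arctan2(w[1],w[0])), np.degrees(np.arctan2(*(tip-A)[::-1])))
# knob foot / ring: seats circle centres check, hub flat circle
i=p['frame'].astype(int)
# inner edge of rim / outer dark groove edges by radial scan for best axle at z .138: gradient
g=cv2.GaussianBlur(cv2.cvtColor(p['frame'],cv2.COLOR_RGB2GRAY),(3,3),0).astype(float)
from scipy.optimize import least_squares
P=[]
for th in np.radians(np.r_[-175:-125:2,-60:60:2]):
    rs=np.arange(.1,.122,.0005); vals=[]
    for r in rs:
        u,v=proj(p,[A0[0]+r*np.cos(th),A0[1]+r*np.sin(th),.138])
        vals.append(cv2.getRectSubPix(g.astype(np.float32),(1,1),(u,v))[0,0] if 2<u<557 and 2<v<417 else np.nan)
    vals=np.array(vals); dd=vals[2:]-vals[:-2]
    if np.isnan(dd).any(): continue
    k=np.argmin(dd)
    if dd[k]<-25: r=rs[k+1]; P.append([A0[0]+r*np.cos(th),A0[1]+r*np.sin(th)])
P=np.array(P); h=least_squares(lambda a:np.hypot(*(P-a[:2]).T)-a[2],[*A0,.11],loss='soft_l1',f_scale=.0005); print('edge fit',h.x,len(P),np.abs(h.fun).mean())
h=least_squares(lambda a:np.hypot(*(P-a[:2]).T)-.11,A0,loss='soft_l1',f_scale=.0005); print('edge fit',h.x,np.abs(h.fun).mean())
E
```

```text
[0.400198  0.0134416] [ 0.4007612 -0.0216721] [ 0.40018855 -0.00424086] 0.03511821672092434 0.015318686052420514
block edge angle 0.9189104168187754
0.1375679107230559 -178.49410684251856 -178.4451009059643
0.13672767917777556 -177.73014282629836 -177.68248183519754
edge fit [ 0.53705525 -0.00150314  0.10842955] 67 0.00021174407756725943
edge fit [0.53665532 0.00092017] 0.0008146211253581602
```

```bash
sed -i 's/^A0=.*/A0=np.array([.5371,-.0015])/' h.py
python3 -m crank '{"slide":[[0,0,0],[0,0,0],[0,0,0],[0,0,0],[0,0,0],[0,0,0],[0,0,0.012],[0,0,0.024]],"roll":[0,0,0,0,0,0,0,0],"grip":[0,0,0,0,0,0,0,0]}'
cat > trk.py <<'E'
from h import *
import sys,json
n=int(sys.argv[1]); out=[]
print(observe()['time_s'],observe()['position'][2])
for k in range(n):
    if k<3: print(observe()['time_s'],observe()['position'][2])
    o,p=look('wrist')
    if o and o[0][2]>.5 and .108<o[0][4]<.122: out.append((o[0][1],float(o[0][5])))
json.dump(out,open(sys.argv[2],'w')); print(len(out),out); print(observe()['time_s'])
E
python3 trk.py 30 t1.json
```

```text
time_s: 9.05
position: [0.5163, -0.0871, 0.1732]
tool_rot: [[0.001, 1.0, 0.001], [1.0, -0.001, -0.0], [-0.0, 0.001, -1.0]]
ft_force: [0.5, 0.4, -0.7]
grip_width: 0.0
9.05 0.1732253289539369
9.05 0.1732253289539369
9.15 0.1721034476493591
9.25 0.17361824095929868
7 [(11.35, 164.6), (11.45, 170.8), (11.55, 177.2), (11.65, -176.5), (11.75, -170.2), (11.85, -164.0), (11.95, -158.0)]
12.05
```

```bash
python3 -m crank '{"slide":[[0,0,-0.02],[0.015,-0.002,-0.03],[0.045,-0.006,-0.03],[0.085,-0.011,-0.03],[0.125,-0.016,-0.03],[0.16,-0.02,-0.03],[0.188,-0.024,-0.03],[0.201,-0.026,-0.03]],"roll":[0,0,0.04,0.08,0.12,0.16,0.2,0.24],"grip":[0,0,0,0,0,0,0,0]}'
cat > t2.py <<'E'
from h import *
import sys
n=int(sys.argv[1]); out=[]
for k in range(n):
    for c in sys.argv[2:]:
        o,p=look(c); out+= [(c,x[1],x[2],float(x[4]),float(x[5])) for x in o[:1] if x[2]>.4]
for x in out: print(x)
print(observe()['time_s'])
E
python3 t2.py 15 scene wrist
```

```text
time_s: 12.85
position: [0.4893, 0.117, 0.2036]
tool_rot: [[0.238, 0.971, 0.0], [0.971, -0.238, 0.001], [0.001, 0.0, -1.0]]
ft_force: [0.5, -0.7, -1.0]
grip_width: -0.0
('scene', 12.85, 0.58, 0.112, -102.4)
('scene', 13.05, 0.62, 0.021, 12.6)
('wrist', 13.35, 0.74, 0.074, 65.7)
('scene', 13.45, 0.47, 0.116, -70.9)
('scene', 13.65, 0.67, 0.025, 19.0)
('wrist', 13.75, 0.46, 0.095, 73.0)
('scene', 13.85, 0.54, 0.119, -51.1)
('scene', 14.05, 0.57, 0.022, 12.7)
('wrist', 14.55, 0.76, 0.104, -13.8)
('scene', 14.65, 0.7, 0.079, 14.6)
('wrist', 14.75, 0.91, 0.107, -9.1)
('scene', 14.85, 0.65, 0.124, -8.5)
('wrist', 14.95, 0.96, 0.108, -0.8)
('scene', 15.05, 0.66, 0.122, -1.5)
('scene', 15.25, 0.52, 0.118, 5.9)
('wrist', 15.35, 0.74, 0.111, 15.0)
('scene', 15.45, 0.45, 0.309, -99.4)
('wrist', 15.55, 0.83, 0.112, 22.2)
('scene', 15.65, 0.49, 0.125, 19.9)
('wrist', 15.75, 0.57, 0.114, 29.1)
15.85
```

```bash
python3 - <<'E'
from h import *
for k in range(3):
    for _ in range(22): 
        get_image('scene')
    for _ in range(2):
        print([x for x in look('wrist')[0]])
for _ in range(12): get_image('scene')
for _ in range(2):
        o,p=look('wrist','w6'); print(o)
print(observe()['time_s'])
E
```

```text
[('wrist', 16.95, 0.69, [436.0, 208.0], np.float64(0.119), np.float64(63.8))]
[('wrist', 17.05, 0.91, [429.0, 204.0], np.float64(0.119), np.float64(66.2))]
[('wrist', 18.25, 0.97, [349.0, 205.0], np.float64(0.121), np.float64(90.1)), ('wrist', 18.25, 0.29, [391.0, 266.0], np.float64(0.075), np.float64(66.9))]
[('wrist', 18.35, 0.72, [344.0, 204.0], np.float64(0.121), np.float64(91.8))]
[('wrist', 19.55, 0.78, [300.0, 224.0], np.float64(0.121), np.float64(106.6))]
[('wrist', 19.65, 0.97, [299.0, 224.0], np.float64(0.121), np.float64(107.4))]
[('wrist', 20.35, 0.57, [286.0, 230.0], np.float64(0.123), np.float64(111.4))]
[]
20.55
```

View pics/w6.png

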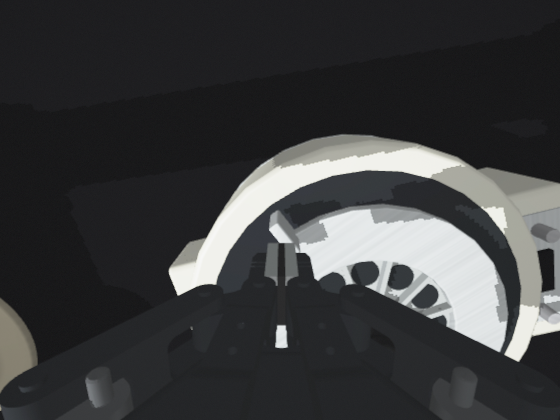

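```bash
python3 -m crank '{"slide":[[-0.003,-0.006,0],[-0.008,-0.013,0],[-0.012,-0.02,0],[-0.013,-0.023,0],[-0.013,-0.023,0.01],[-0.013,-0.023,0.03],[-0.013,-0.023,0.05],[-0.013,-0.023,0.056]],"roll":[-0.09,-0.2,-0.32,-0.415,-0.415,-0.415,-0.415,-0.415],"grip":[0,0,0,0,0,0,0,0]}'
python3 - <<'E'
from h import *
print(observe()['position'],observe()['ft_force'])
for _ in range(2): print(look('wrist','w7')[0])
E
```

```text
time_s: 21.35
position: [0.4641, 0.1069, 0.1452]
tool_rot: [[-0.171, 0.985, -0.004], [0.985, 0.171, 0.0], [0.001, -0.004, -1.0]]
ft_force: [-0.2, 0.3, 0.2]
grip_width: -0.0
[0.46406358 0.10685582 0.1451556 ] [-0.22202196  0.33176225  0.17800769]
[('wrist', 21.35, 0.6, [327.0, 263.0], np.float64(0.127), np.float64(114.6))]
[('wrist', 21.45, 0.81, [327.0, 263.0], np.float64(0.126), np.float64(114.6))]
```

View pics/w7.png

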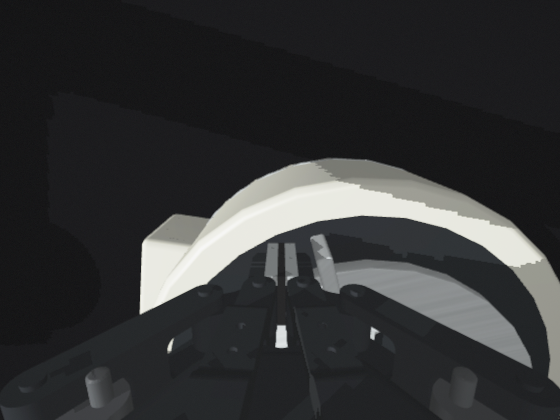

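```bash
python3 -m crank '{"slide":[[0,0.004,0],[0,0.013,0],[0,0.027,0],[0,0.045,0],[0,0.067,0],[0,0.09,0],[0,0.098,-0.012],[0,0.098,-0.05]],"roll":[0,0,0,0,0,0,0,0],"grip":[0,0,0,0,0,0,0,0]}'
python3 - <<'E'
from h import *
s=observe();print(s['time_s'],s['position'],s['ft_force'])
for k in range(6): 
    o=look('scene',f's8_{k}')[0]; print(o)
E
```

```text
time_s: 22.35
position: [0.5617, 0.1239, 0.1949]
tool_rot: [[-0.173, 0.985, -0.006], [0.985, 0.173, -0.0], [0.001, -0.006, -1.0]]
ft_force: [0.6, -0.7, 0.5]
grip_width: -0.0003
22.35 [0.56173573 0.12391256 0.19489693] [ 0.63171249 -0.66015495  0.52265268]
[]
[]
[]
[('scene', 22.65, 0.64, [287.0, 257.0], np.float64(0.133), np.float64(16.2)), ('scene', 22.65, 0.49, [287.0, 209.0], np.float64(0.003), np.float64(-138.1))]
[('scene', 22.75, 0.44, [277.0, 253.0], np.float64(0.124), np.float64(5.8))]
[('scene', 22.85, 0.62, [291.0, 241.0], np.float64(0.082), np.float64(12.8)), ('scene', 22.85, 0.41, [268.0, 249.0], np.float64(0.124), np.float64(-4.1))]
```

```bash
python3 -m crank '{"slide":[[-0.015,-0.006,-0.01],[-0.045,-0.018,-0.01],[-0.085,-0.035,-0.01],[-0.125,-0.051,-0.01],[-0.16,-0.065,-0.005],[-0.185,-0.075,0.005],[-0.197,-0.08,0.015],[-0.2,-0.081,0.022]],"roll":[0.02,0.06,0.1,0.14,0.17,0.175,0.175,0.175],"grip":[0,0,0,0,0,0,0,0]}'
python3 trk.py 16 t3.json
```

```text
time_s: 23.75
position: [0.5158, -0.0885, 0.1749]
tool_rot: [[0.003, 1.0, -0.0], [1.0, -0.003, 0.0], [0.0, -0.0, -1.0]]
ft_force: [0.2, 0.5, -0.4]
grip_width: 0.0001
23.75 0.17490347243155208
23.75 0.17490347243155208
23.85 0.17453468709878942
23.95 0.1754992218173803
9 [(23.95, -119.0), (24.05, -128.7), (24.15, -138.4), (24.25, -148.0), (24.35, -157.4), (24.45, -166.8), (24.55, -176.1), (24.65, 174.5), (24.75, 165.5)]
25.35
```

```bash
python3 -m crank '{"slide":[[0.001,0,0],[0.002,0,0],[0.003,0,0],[0.003,0,0],[0.003,0,0],[0.003,0,0],[0.003,0,0],[0.003,0,0]],"roll":[0,0,0,0,0,0,0,0],"grip":[0,0,0,0,0,0,0,0]}'
cat > poll.py <<'E'
from h import *
out=[]; tgt=-178.9; k=0
print(observe()['time_s'])
while observe()['time_s']<33:
    if observe()['time_s']<28.0: get_image('wrist'); continue
    o,p=look('wrist','w9_%d'%(k%4)); k+=1
    if o and o[0][2]>.5 and .108<o[0][4]<.122 and o[0][5]<-60:
        out.append((o[0][1],float(o[0][5])))
        if len(out)>=3 and o[0][5]<-142: break
print(out)
t,a=np.array(out).T; i=(a<-112)
for sel in (i,a<-125):
    tt,aa=t[sel],a[sel]
    if len(tt)<3: continue
    acc=6.9  # deg/s2, known slowing
    c=np.polyfit(tt-t[-1],aa-.5*acc*(tt-t[-1])**2,1)
    r=np.roots([.5*acc,c[0],c[1]-tgt]); print('speed',c[0],'resid',np.std(np.polyval(c,tt-t[-1])-(aa-.5*acc*(tt-t[-1])**2)),'cross',t[-1]+min(x.real for x in r if x.real>0))
s=observe();print('now',s['time_s'],s['position'])
E
python3 poll.py
```

```text
time_s: 26.15
position: [0.5163, -0.0842, 0.1753]
tool_rot: [[0.001, 1.0, 0.0], [1.0, -0.001, -0.0], [-0.0, 0.0, -1.0]]
ft_force: [0.6, 0.2, -1.1]
grip_width: 0.0001
26.15
[(28.3, -114.9), (28.4, -121.2), (28.5, -127.4), (28.6, -133.8), (28.7, -140.0), (28.8, -146.1)]
speed -60.78928571428546 resid 0.06517108132652172 cross 29.357535416158587
speed -61.26499999999979 resid 0.042014878317081374 cross 29.3519555975996
now 28.9 [ 0.51627879 -0.08418055  0.17533223]
```

```bash
python3 -c "
from h import *
save(get_image('wrist'),'w10')"
python3 -m crank '{"slide":[[0,0,0],[0,0,0.006],[0,0,0.028],[0,0,0.0384],[0,0,0.0388],[0,0,0.039],[0,0,0.039],[0,0,0.039]],"roll":[0,0,0,0,0,0,0,0],"grip":[0,0,0,0,0,0,0,0]}'
python3 - <<'E'
from h import *
for n in ('wrist','wrist','scene','side'):
    o,p=look(n,'b_'+n); s=observe(); print(o,s['position'].round(4),s['ft_force'].round(1))
i=cv2.imread('pics/b_wrist.png')
cv2.imwrite('pics/b_z.png',cv2.resize(i[0:180,0:240],(800,600),interpolation=cv2.INTER_CUBIC))
i=cv2.imread('pics/b_scene.png')
cv2.imwrite('pics/b_sz.png',cv2.resize(i[155:275,210:370],(800,600),interpolation=cv2.INTER_CUBIC))
E
```

```text
time_s: 29.75
position: [0.5166, -0.0842, 0.1368]
tool_rot: [[0.001, 1.0, 0.001], [1.0, -0.001, -0.0], [-0.0, 0.001, -1.0]]
ft_force: [-0.4, 0.8, 3.9]
grip_width: 0.0003
[('wrist', 29.75, 0.64, [46.0, 100.0], np.float64(0.11), np.float64(-176.4))] [ 0.5165 -0.0842  0.1366] [-0.  -0.1  4.6]
[('wrist', 29.85, 0.61, [280.0, 147.0], np.float64(0.019), np.float64(-109.6)), ('wrist', 29.85, 0.55, [48.0, 101.0], np.float64(0.109), np.float64(-176.4))] [ 0.5164 -0.0842  0.1366] [0.4 0.7 5.2]
[('scene', 29.95, 0.4, [300.0, 178.0], np.float64(0.11), np.float64(-177.1))] [ 0.5164 -0.0842  0.1366] [-0.4 -0.2  5.2]
[] [ 0.5164 -0.0842  0.1365] [-0.3  0.3  4.5]
```

View pics/b_z.png

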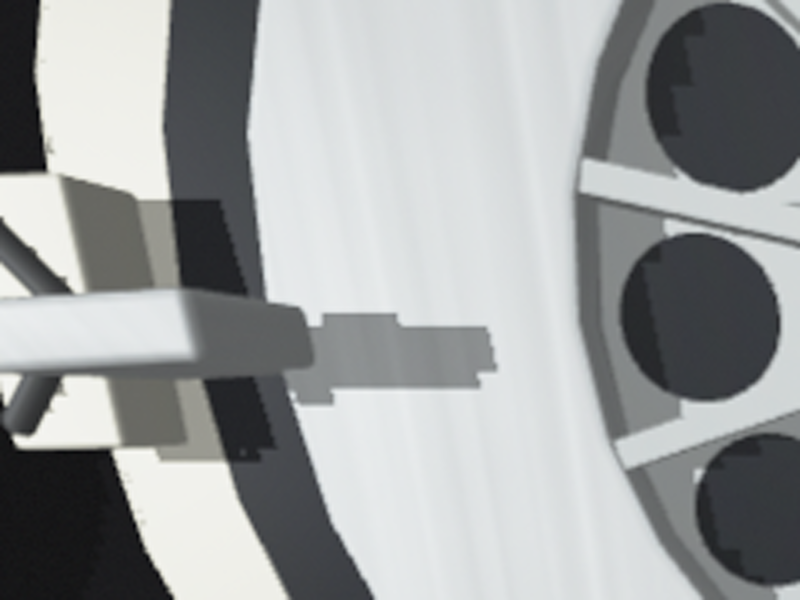

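View pics/b_sz.png

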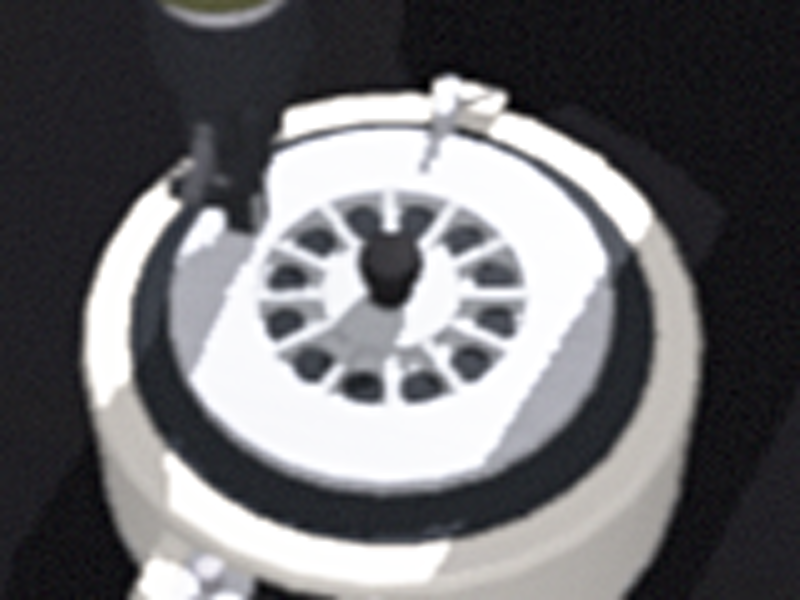

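```bash
python3 - <<'E'
from h import *
p=get_image('wrist'); k=.3
f=lambda u,v,z:onz(p,u*k,v*k,z)[:2]
c1,c2=f(180,291,.160),f(200,361,.160); e1,e2=f(62,176,.131),f(122,447,.131)
o1,o2=f(20,299,.160),f(20,369,.160)
print('lug thick',np.linalg.norm(c1-c2),'block',np.linalg.norm(e1-e2))
for A in (A0,A0+[0,.0015],A0-[0,.0015]):
  for X in((c1+c2)/2,(o1+o2)/2,(e1+e2)/2): w=X-A; print(np.hypot(*w).round(4),np.degrees(np.arctan2(w[1],w[0])).round(2),X.round(4))
d=(o1+o2)/2-(c1+c2)/2; print('lug dir',np.degrees(np.arctan2(d[1],d[0])), 'block dir', np.degrees(np.arctan2(*(e1-e2)[::-1]))-90)
print(observe()['ft_force'])
E
```

```text
lug thick 0.0073520513488013 block 0.035045944003596896
0.1033 -176.66 [ 0.434  -0.0075]
0.1224 -176.8 [ 0.4149 -0.0083]
0.1365 -178.89 [ 0.4006 -0.0041]
0.1034 -175.83 [ 0.434  -0.0075]
0.1225 -176.1 [ 0.4149 -0.0083]
0.1366 -178.26 [ 0.4006 -0.0041]
0.1032 -177.49 [ 0.434  -0.0075]
0.1223 -177.5 [ 0.4149 -0.0083]
0.1365 -179.52 [ 0.4006 -0.0041]
lug dir -177.5746775827551 block dir 0.3755230366295166
[ 0.43286183 -0.44177622  5.13374334]
```

```bash
python3 -c "
from rig import *
s=observe();print(s['time_s'],s['position'],s['ft_force']);print(close_job())"
```

```text
30.2 [ 0.51643399 -0.0842424   0.13654484] [ 0.43286183 -0.44177622  5.13374334]
the job is handed in; nothing more can be done
None
```

I flicked the carousel, let it coast about 7 s untouched, and braked it with one press of the closed fingertips on the rim. It stopped with the lug at the arrow, about 2° short. I handed the job in at 30.2 s, with the fingertips still holding it.

- **First flick:** I flicked the lug counter-clockwise at about 1.75 rad/s. The carousel coasted more than a full turn and came to rest by itself at t ≈ 20.5 s, about 66° from the arrow. I had not braked it.
- **Second flick:** I flicked it clockwise, away from the arrow, at about 1.8 rad/s. I tracked the lug with the wrist camera as it passed the arrow once.
- **Brake:** On the second pass, at about 1 rad/s, I pressed down on the rim at 87 mm from the axle at t ≈ 29.3 s.
- **Final checks:** The lug was stationary and the fingertips were pressing with about 5 N.
- **Stop angle:** The wrist image put the lug about 2° (4–5 mm at its tip) short of the arrow's centre line. The scene camera agreed to within about 1°. The side camera did not find the lug in that last look.
- **Not corrected:** I did not drag the rim to close the 2° gap, because the job asked for a single braking action.
- **Other things:** I did not go near the knob or any other object, and the wrist force stayed at a few newtons in every reading I took.

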